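# Latch the bench centrifuge and wedge up its front

### The job

Lock the closed lid of the small bench centrifuge by turning the steel swivel latch on its top a quarter turn, so that its tongue points straight back over the lid. Then take the oak wedge by its thick end and push it, thin end first, under the middle of the centrifuge's front edge, between the two front feet, until both front feet have just lifted off the bench (about 3 mm), without shoving the centrifuge along, and finish while still gripping the wedge and holding it there, so that I can adjust the feet. Leave the other things on the bench alone.

Things in the scene. Friction and masses are not known exactly. Their poses are not given: they have to be found in the camera images.
- centrifuge: Small white bench centrifuge, 1.5 to 2.2 kg, 210 mm deep (its x), 190 wide (its y), top deck 115 mm up. Origin: centre of its footprint at bench level. +x points to its back; the front (black panel) faces -x, at x = -105 mm. Housing underside 12 mm above the bench. Stands loose on four grippy rubber feet, 22 mm across, at x = +-82, y = +-70 mm; wedged at the front it tips back on the rear feet.
- front_edge (a point): Middle of the lower front edge of the centrifuge's housing (12 mm above the bench at the start): the wedge goes under here. Axes as the centrifuge's.
- foot_left (a point): Centre of the underside of one front foot (at y = -70 mm of the centrifuge); height 0 when it stands on the bench.
- foot_right (a point): Centre of the underside of the other front foot (at y = +70 mm of the centrifuge); height 0 when it stands on the bench.
- latch (a joint): Swivel latch on the deck in front of the lid: steel bar 48 mm long, 12 wide, 18 tall on an upright pivot; tongue 34 mm from the pivot, tail 14 mm. rad: 0 = open, tongue along the front edge to the centrifuge's +y; turns clockwise seen from above; 1.57 = locked, tongue straight back (+x) over the lid; stop at 1.60. Starts at 0 to 0.45, stays where left, takes 0.05 N m.
- latch_pivot (a point): Middle of the latch bar's height, on its pivot axis, 86 mm in front of the centrifuge's centre and 137.5 mm above the bench. The bar's underside is 13 mm above the deck and 3 mm above the lid, whose top lies 125.5 mm above the bench. Turns with the latch: its +y points along the tongue.
- lid (a joint): Lid of the centrifuge, hinged at the back, 10 mm thick, 165 mm wide; its front edge is 67 mm in front of the centrifuge's centre. rad: 0 = closed (as it starts), grows as it opens.
- wedge_center (a point): Middle of the loose oak wedge, 9.5 mm above its sole. 200 mm long (its x), 44 wide (its y), flat sole, upright sides, top sloping evenly from 34 mm at the heel (x = -100 mm) to 4 mm at the thin end (x = +100 mm): 1.5 mm lift per 10 mm of push. 0.13 kg; waxed, slides easily; pushing it under takes 4 to 10 N. Starts flat on its sole. Grip across its width near the heel.
- wedge_tip (a point): Middle of the wedge's thin end, at its sole. Axes as the wedge's: +x points out of the thin end.
- oak_block: Bystander: plain oak offcut, 120 x 44 x 30 mm, same thickness all along. Origin under its centre.
- spanner: Bystander: open-ended spanner lying flat, 150 mm long. Origin under it.
- beaker: Bystander: glass beaker, 74 mm across, 95 mm tall. Origin under its centre.
- tasting_glass: Bystander: stemmed tasting glass, 65 mm across, 155 mm tall. Origin under its foot.
- wine_bottle: Bystander: full wine bottle, 74 mm across, 300 mm tall. Origin under its centre.
- reagent_bottle: Bystander: small glass bottle with white cap, 57 mm across, 134 mm tall. Origin under its centre.
Things that resemble listed ones, but are neither listed nor needed, are in the scene too. Leave any blue or red look-alike of the part that bears wedge_center alone.

How it is judged:
By the outcome, as a careful person would: the job done as asked, in the order asked, and still so for the second after the job is handed in, while the arm keeps its last pose, push and grip.
It also fails if it takes over 64 s, if anything falls off the work surface, if the arm or the gripper's body presses on something with over 40 N, if the wrist force passes 120 N, or if a joint passes its speed limit or range.

### The arm

A 6-joint arm with a two-finger parallel gripper is mounted at the origin on the work surface. World frame = base frame: x ahead of the robot, y to its left, z up, the work surface at z = 0. Lengths are in m, angles in degrees, forces in N, time in s.
With the tool pointing down it reaches from about 0.4 to 0.825 m from the base axis. Payload 7 kg.
Tool frame: the origin (TCP) lies at the very end of the fingers, on their centre line; the grasp point (between the pads) lies 19 mm behind it (ctrl.hold_point_z is the distance from the TCP to the grasp point, in m); z points along the fingers, y is the line along which they close (so a half turn about z gives the same grasp; the last joint's range is limited). The gripper opens to 88 mm and grips with 3 to 60 N. Pads are 19 mm wide; open, the fingers measure 130 mm over their backs; the gripper's body (78 mm by 193 mm) begins 47 mm behind the grasp point.
Start: joints at [-47.607, 20.546, 0.682, 0, -70.136, -16.507], TCP at [0.295, -0.607, 0.227] pointing down, gripper open.
Joint ranges: [-176.03, 176.03], [-82.01, 121.73], [-58.28, 71.71], [-173.87, 95.51], [-174.79, -0.11], [-173.66, 173.66]. Speed limits (degrees/s): [136.94, 136.94, 172.46, 180, 180, 180].

### API

Orientations are given as [roll, pitch, yaw] about the fixed x, y, z axes, in that order (R = Rz(yaw) Ry(pitch) Rx(roll)).
In Python, from plant import sensors, viewer, workorder, ctrl gives the robot as it stands.
- The arm moves only by the shell command python3 -m pendant 'ROWS'. ROWS is JSON, a list of rows, each a list of 3 entries, a list of its own where there are three numbers: the opening, from -1 (shut) to 1 (fully open), so that 0 is half open, then the shift along the tool's x, y, z in m, then the turn, a rotation vector about the tool's x, y, z in degrees. A call has 1 to 10 rows; each row is the pose to reach, as a shift and turn from the pose commanded when the call began, along the tool's axes at that moment; what a row does not reach only later rows make up. A row lasts 1/12 s, in which the tool goes at most 41.7 mm and 7.16 degrees, less where a joint would pass 70% of its speed; a pose out of reach is approached as far as the arm can. A call with a gripper value outside its range is refused whole. The fingers move at their own pace and stop on an object; the grip force is fixed at half the most. Time passes only in rows, so rows that repeat a pose let the fingers close. It gives the time, the measured TCP pose, the force, the opening and the grip force at its end, in the units of the state.
- sensors.get_obs(): the state, without advancing time (a new reading comes with each control period).
- viewer.snapshot(name): name is "scene" or "top" or "wrist"; returns the picture (384x512x3 uint8, red, green, blue); there is no depth.
- viewer.camera_params(name): a dict with "fx", "fy", "cx", "cy" (pixels), "dist" ([k1, k2, p1, p2, k3] as OpenCV has them; the pictures are not rectified), "extrinsics" (4x4, takes a point from world to camera coordinates). Camera axes: x right, y up, looking along -z (the intrinsics and any distortion apply to the point x, -y, -z); pixel columns grow to the right and rows downward; lengths in m; the calibration is good to about 2 mm. A picture is of the moment at which its call begins: read the wrist's pose just before it. camera_params takes no time and is no camera call; for the wrist camera it gives the pose at the moment of the call.
- workorder.close_job(): hands the job in; it is judged then, once.
The state is a dict: "clock": time; "joint_pos": joint angles; "qvel": joint speeds; "tau": joint torques, N m; "tool_pos": TCP position; "orientation": TCP orientation; "force": force on the tool from outside, world axes, zero at the start; "moment": the same for the moment, N m; "opening": finger opening in m; "gripper_force": force on a finger pad.
Only numpy, scipy, OpenCV 4.12 (cv2) and the standard library are available. Lean on these libraries where they do the work, as an engineer would, in place of code of your own. Each camera call takes 0.05 s, during which the arm holds its last target. There are 200 camera calls.

## Working session

There is one attempt and no reset: what is moved stays moved. The work goes in short steps, Python scripts to look and compute and a shell command to move; the robot and the scene stay as the last step left them, time stands still between calls to the robot, and variables do not carry over. Pictures are saved under pics/ and viewed, at most 10 in all, crops included, and the job is handed in when it is done.

```bash
ls; mkdir -p pics; python3 - <<'E'
from plant import sensors, viewer, ctrl
import cv2,numpy as np
for n in("scene","top"):
    im=viewer.snapshot(n); cv2.imwrite(f"pics/{n}0.png",im[:,:,::-1]); p=viewer.camera_params(n)
    print(n,{k:np.round(v,4).tolist() for k,v in p.items()})
print(sensors.get_obs(), ctrl.hold_point_z)
E
```

```text
pics
scene {'fx': 367.9875, 'fy': 367.9875, 'cx': 255.5534, 'cy': 189.2481, 'dist': [-0.0742, 0.0, 0.0, 0.0, 0.0], 'extrinsics': [[0.5602, 0.8282, -0.0163, -0.3618], [-0.6874, 0.4759, 0.5486, 0.2745], [0.4621, -0.2961, 0.8359, -1.4538], [0.0, 0.0, 0.0, 1.0]]}
top {'fx': 452.9646, 'fy': 452.9646, 'cx': 259.3896, 'cy': 198.4733, 'dist': [-0.0273, 0.0, 0.0, 0.0, 0.0], 'extrinsics': [[-0.0002, -1.0, -0.0005, 0.1119], [0.9978, -0.0002, 0.0658, -0.5206], [-0.0658, -0.0005, 0.9978, -1.9044], [0.0, 0.0, 0.0, 1.0]]}
{'clock': 0.1, 'joint_pos': array([-4.76079173e+01,  2.05879823e+01,  6.41619854e-01, -1.61334332e-02,
       -7.01358047e+01, -1.65068235e+01]), 'qvel': array([-0.04757943, -0.09902549,  0.12882329, -0.04369498, -0.08575088,
       -0.02396533]), 'tau': array([-4.90133272e-03, -5.84163022e+01,  2.93750149e+01,  7.01568961e+00,
        1.01316691e-02, -5.97570829e-05]), 'tool_pos': array([ 0.29447896, -0.60692179,  0.22573379]), 'orientation': array([ 1.79916910e+02, -8.80573539e-03, -1.54120227e+02]), 'force': array([0.16937604, 0.21221825, 1.22015138]), 'moment': array([ 0.01046491,  0.03235192, -0.00012428]), 'gripper_force': 0.0, 'opening': 0.08757788102355693} 0.0188
```

View pics/scene0.png

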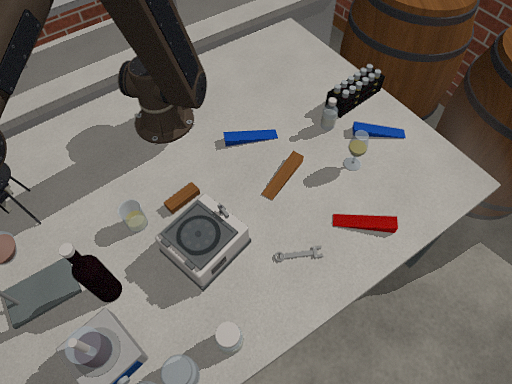

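View pics/top0.png

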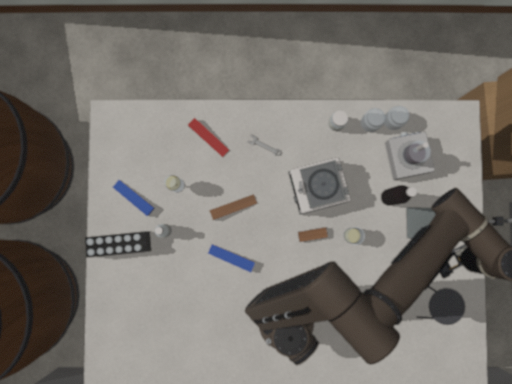

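The scene shows the centrifuge at scene (203,240) / top (320,187). Wedge candidates in the top view are:
- brown long bar (233,207)
- brown short block (312,235), which is the oak block
- blue bars (133,198) and (231,258)
- red bar (209,138)

I choose the long brown one and will check it in a close crop.

```bash
python3 - <<'E'
import cv2,numpy as np
t=cv2.imread("pics/top0.png");s=cv2.imread("pics/scene0.png")
a=cv2.resize(t[145:245,200:360],None,fx=5,fy=5,interpolation=cv2.INTER_CUBIC)
b=cv2.resize(s[145:295,145:345],None,fx=4,fy=4,interpolation=cv2.INTER_CUBIC)
cv2.imwrite("pics/c1.png",a);cv2.imwrite("pics/c2.png",b)
E
```

```text
(no output)
```

View pics/c1.png

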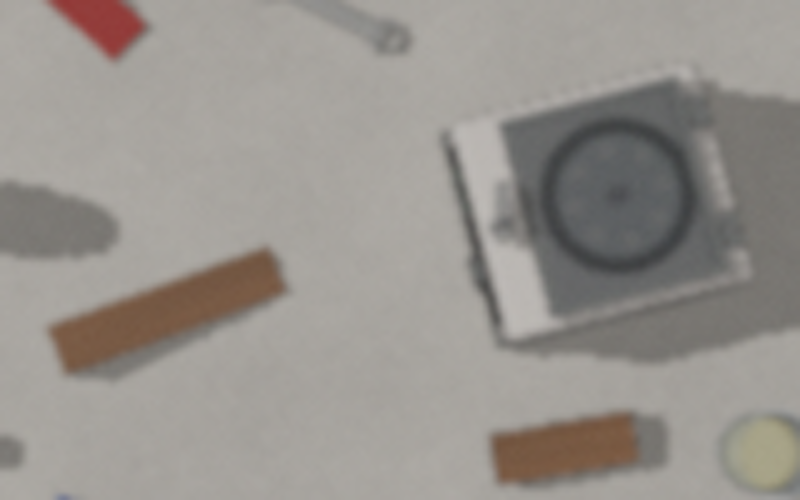

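View pics/c2.png

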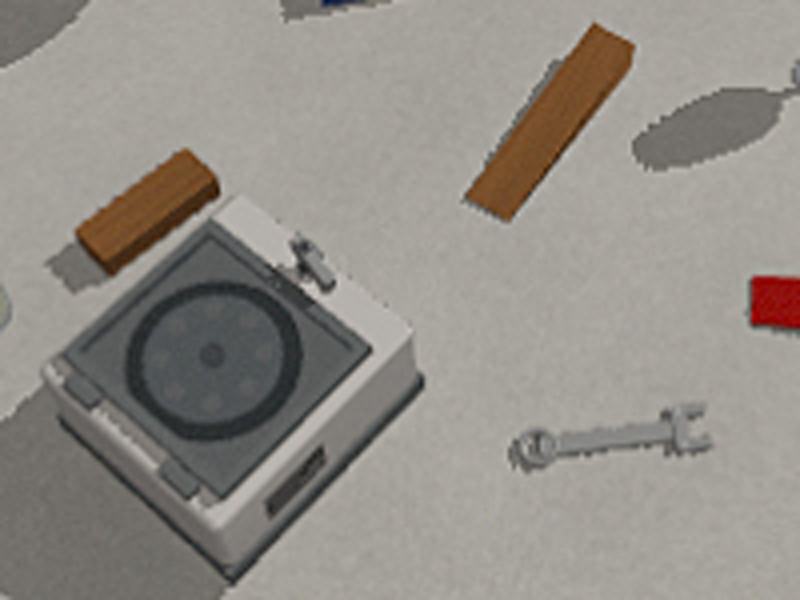

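```bash
cat > h.py <<'E'
import cv2,numpy as np
from scipy.spatial.transform import Rotation as R
from plant import sensors, viewer
def p2w(p,pts,z):
    """pixels -> world points on height z; p = camera_params"""
    K=np.array([[p['fx'],0,p['cx']],[0,p['fy'],p['cy']],[0,0,1]]);E=np.array(p['extrinsics'])
    u=cv2.undistortPoints(np.array(pts,float).reshape(-1,1,2),K,np.array(p['dist'])).reshape(-1,2)
    d=np.c_[u[:,0],-u[:,1],-np.ones(len(u))]@E[:3,:3]
    c=-E[:3,:3].T@E[:3,3]
    return c+d*((np.asarray(z)-c[2])/d[:,2])[:,None]
def w2p(p,X):
    E=np.array(p['extrinsics']);q=np.atleast_2d(X)@E[:3,:3].T+E[:3,3]
    K=np.array([[p['fx'],0,p['cx']],[0,p['fy'],p['cy']],[0,0,1]])
    return cv2.projectPoints(q*[1,-1,-1],np.zeros(3),np.zeros(3),K,np.array(p['dist']))[0].reshape(-1,2)
def go(pos,rpy):
    """shift (mm) and turn (deg) in tool axes from here"""
    o=sensors.get_obs();A=R.from_euler('xyz',o['orientation'],degrees=True)
    print('t',o['clock'],'at',o['tool_pos'].round(4),o['orientation'].round(2))
    print('shift mm',(A.inv().apply(np.array(pos)-o['tool_pos'])*1000).round(1),'turn',(A.inv()*R.from_euler('xyz',rpy,degrees=True)).as_rotvec(degrees=True).round(2))
E
python3 - <<'E'
from h import *
f=lambda L,o,s:np.array(L,float)/s+o
pt=viewer.camera_params('top');ps=viewer.camera_params('scene')
print('deck top',p2w(pt,f([(450,130),(690,68),(750,272),(505,340)],(199.6,144.6),5),[.115]*4).round(4))
print('deck scene',p2w(ps,f([(240,197),(412,335),(222,525),(45,372)],(144.6,144.6),4),[.115]*4).round(4))
# wedge: heel corners at .034, thin at .004
print('wedge top',p2w(pt,f([(50,328),(68,374),(286,288),(268,248)],(199.6,144.6),5),[.034,.034,.004,.004]).round(4))
print('wedge scene',p2w(ps,f([(597,24),(634,46),(509,220),(464,197)],(144.6,144.6),4),[.034,.034,.004,.004]).round(4))
print('latch ends scene',p2w(ps,f([(297,243),(330,285)],(144.6,144.6),4),[.1465,.1465]).round(4))
print('block top',p2w(pt,f([(491,435),(632,412),(637,458),(497,482)],(199.6,144.6),5),[.03]*4).round(4))
pw=viewer.camera_params('wrist');E=pw['extrinsics'];print('wristcam',(-E[:3,:3].T@E[:3,3]).round(3),E[:3,:3].round(2),pw['fx'],pw['cx'],pw['cy'])
E
```

```text
deck top [[ 0.6271 -0.0104  0.115 ]
 [ 0.6777 -0.2053  0.115 ]
 [ 0.512  -0.2518  0.115 ]
 [ 0.4573 -0.0539  0.115 ]]
deck scene [[ 0.4668 -0.0646  0.115 ]
 [ 0.6397 -0.0212  0.115 ]
 [ 0.6867 -0.2047  0.115 ]
 [ 0.5162 -0.2539  0.115 ]]
wedge top [[0.4702 0.3209 0.034 ]
 [0.4316 0.3055 0.034 ]
 [0.5056 0.1228 0.004 ]
 [0.5398 0.1382 0.004 ]]
wedge scene [[0.4377 0.3068 0.034 ]
 [0.4763 0.3184 0.034 ]
 [0.5458 0.1339 0.004 ]
 [0.5054 0.1158 0.004 ]]
latch ends scene [[ 0.5446 -0.0568  0.1465]
 [ 0.5877 -0.0553  0.1465]]
block top [[ 0.3805 -0.0493  0.03  ]
 [ 0.3997 -0.1679  0.03  ]
 [ 0.3612 -0.1717  0.03  ]
 [ 0.3412 -0.0542  0.03  ]]
wristcam [ 0.226 -0.64   0.384] [[-0.44  0.9   0.  ]
 [-0.86 -0.42 -0.28]
 [-0.25 -0.12  0.96]] 312.5210007249617 258.56699110678176 194.54047784973645
```

The top crop shows the long brown bar with its thick end at left (58,350) and thin end at right (277,268). The scene crop confirms that its top tapers toward (487,208), so it is the wedge. The short block is of uniform thickness. The centrifuge front faces world +y, and the latch bar runs (297,243)–(330,285) in the scene crop. I'll raise the arm, then close in above the latch.

```bash
python3 -m pendant '[[-1,[0,0,-0.04],[0,0,0]],[-1,[0,0,-0.08],[0,0,0]],[-1,[0,0,-0.12],[0,0,0]],[-1,[0,0,-0.15],[0,0,0]],[-1,[0,0,-0.15],[0,0,0]]]'; python3 -c "
from h import *
go([.575,.0,.30],[180,0,2])"
```

```text
clock: 0.52
tool_pos: [0.295, -0.6092, 0.3845]
orientation: [-179.4, 0.0, -154.1]
force: [-0.9, -0.1, 0.5]
opening: 0.0599
gripper_force: 0.0
t 0.5167 at [ 0.295  -0.6092  0.3845] [-1.7940e+02  2.0000e-02 -1.5411e+02]
shift mm [-517.8  426.6   80.2] turn [  -0.2    -0.82 -156.11]
```

```bash
python3 -m pendant '[[-1,[-0.518,0.427,0],[0,0,-156]],[-1,[-0.518,0.427,0],[0,0,-156]],[-1,[-0.518,0.427,0],[0,0,-156]],[-1,[-0.518,0.427,0],[0,0,-156]],[-1,[-0.518,0.427,0],[0,0,-156]],[-1,[-0.518,0.427,0],[0,0,-156]],[-1,[-0.518,0.427,0],[0,0,-156]],[-1,[-0.518,0.427,0],[0,0,-156]],[-1,[-0.518,0.427,0],[0,0,-156]],[-1,[-0.518,0.427,0],[0,0,-156]]]'; python3 -c "
from h import *
go([.575,.0,.28],[180,0,2])"
```

```text
clock: 1.35
tool_pos: [0.4683, -0.2264, 0.3764]
orientation: [180.0, 0.0, -82.1]
force: [0.8, -0.6, -0.1]
opening: 0.0009
gripper_force: 0.0
t 1.35 at [ 0.4683 -0.2264  0.3764] [ 1.800e+02  1.000e-02 -8.214e+01]
shift mm [-209.7 -136.6   96.4] turn [-1.000e-02  1.000e-02 -8.414e+01]
```

```bash
python3 -m pendant '[[-1,[-0.21,-0.137,0.096],[0,0,-84]],[-1,[-0.21,-0.137,0.096],[0,0,-84]],[-1,[-0.21,-0.137,0.096],[0,0,-84]],[-1,[-0.21,-0.137,0.096],[0,0,-84]],[-1,[-0.21,-0.137,0.096],[0,0,-84]],[-1,[-0.21,-0.137,0.096],[0,0,-84]],[-1,[-0.21,-0.137,0.096],[0,0,-84]],[-1,[-0.21,-0.137,0.096],[0,0,-84]],[-1,[-0.21,-0.137,0.096],[0,0,-84]],[-1,[-0.21,-0.137,0.096],[0,0,-84]]]'; python3 -m pendant '[[-1,[0,0,0],[0,0,-12]],[-1,[0,0,0],[0,0,-12]],[-1,[0,0,0],[0,0,-12]]]'; python3 -c "
from h import *
go([.575,.0,.28],[180,0,2])
p=viewer.camera_params('wrist');im=viewer.snapshot('wrist')
import pickle;pickle.dump(p,open('w1.pkl','wb'))
print(sensors.get_obs()['joint_pos'].round(1))
cv2.imwrite('pics/w1.png',cv2.resize(im[:,:,::-1],(768,576),interpolation=cv2.INTER_CUBIC))"
```

```text
clock: 2.18
tool_pos: [0.5764, -0.0017, 0.2795]
orientation: [180.0, 0.1, -10.5]
force: [0.4, -0.5, -0.5]
opening: 0.0007
gripper_force: 0.0
clock: 2.43
tool_pos: [0.5763, -0.0023, 0.28]
orientation: [180.0, 0.1, 1.4]
force: [0.2, 1.1, 0.2]
opening: 0.0004
gripper_force: 0.0
t 2.4333 at [ 0.5763 -0.0023  0.28  ] [1.7999e+02 5.0000e-02 1.3500e+00]
shift mm [-1.3 -2.3  0. ] turn [ 0.01  0.05 -0.65]
[ 19.2   9.6  -7.2  -0.  -73.3  71.8]
```

View pics/w1.png

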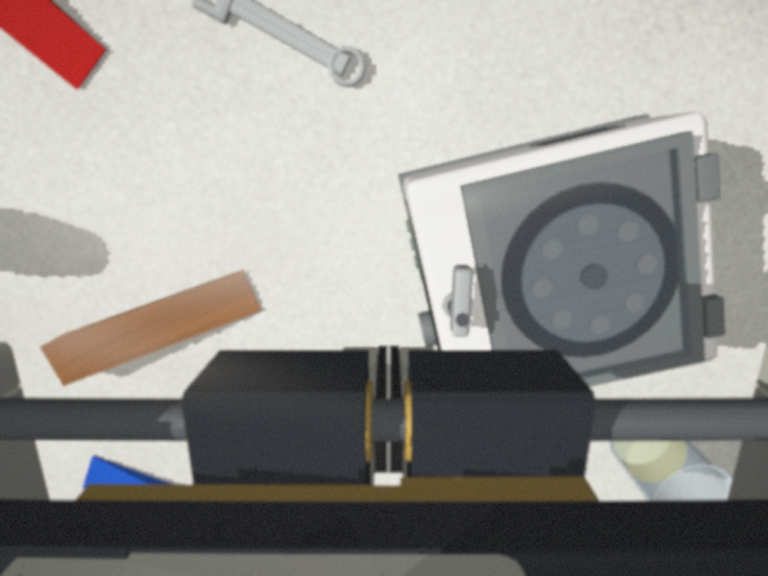

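The wrist view shows the pivot at (462,320), the tongue end at (463,266) and the tail at (459,336). Lid corners are at (463,186), (692,133) and roughly (495,350). The wedge heel corners are at (41,347) and (65,384), and its thin-end corners at (245,271) and (262,308).

```bash
python3 - <<'E'
from h import *
import pickle;p=pickle.load(open('w1.pkl','rb'))
g=lambda L,z:p2w(p,(np.array(L,float)+.5)/1.5-.5,[z]*len(L) if np.isscalar(z) else z)
a=g([(462,320),(463,266),(459,336)],.1465);print('latch piv,tongue,tail',a.round(4))
d=a[1]-a[2];print('len',np.linalg.norm(d),'ang',np.degrees(np.arctan2(d[1],d[0])))
l=g([(463,186),(692,133),(495,350)],.1255);print('lid',l.round(4))
u=l[1]-l[0];v=l[0]-l[2];print('u ang',np.degrees(np.arctan2(u[1],u[0])),'v ang',np.degrees(np.arctan2(v[1],v[0])),np.linalg.norm(u))
w=g([(41,347),(65,384),(262,308),(245,271)],[.034,.034,.004,.004]);print('wedge',w.round(4))
h=w[:2].mean(0);t=w[2:].mean(0);x=t-h;print('heel',h.round(4),'tip',t.round(4),'len',np.linalg.norm(x[:2]),'yaw',np.degrees(np.arctan2(x[1],x[0])),'wid',np.linalg.norm(w[0]-w[1]),np.linalg.norm(w[2]-w[3]))
th=np.radians(np.degrees(np.arctan2(v[1],v[0]))-90);U=np.array([np.cos(th),np.sin(th)]);V=np.array([-U[1],U[0]])
print('centre from lid corner',l[0,:2]+.067*U-.0825*V,'from pivot',a[0,:2]+.086*U)
print('deck +y corners',g([(402,178),(703,118)],.115).round(4))
E
```

```text
latch piv,tongue,tail [[ 0.5487 -0.0508  0.1465]
 [ 0.5853 -0.049   0.1465]
 [ 0.5373 -0.0496  0.1465]]
len 0.04798003706707343 ang 0.7059936876176195
lid [[ 0.6339 -0.0489  0.1255]
 [ 0.6707 -0.193   0.1255]
 [ 0.5187 -0.0799  0.1255]]
u ang -75.66385835132571 v ang 15.057811700619181 0.1487089574129598
wedge [[0.4722 0.3232 0.034 ]
 [0.434  0.3071 0.034 ]
 [0.5056 0.1204 0.004 ]
 [0.5425 0.1347 0.004 ]]
heel [0.4531 0.3152 0.034 ] tip [0.5241 0.1275 0.004 ] len 0.20059134502226122 yaw -69.28832305947391 wid 0.04141685964573653 0.03957346147169801
centre from lid corner [ 0.57165695 -0.13504055] from pivot [ 0.57101011 -0.13383415]
deck +y corners [[ 0.6376 -0.0092  0.115 ]
 [ 0.6808 -0.2049  0.115 ]]
```

```bash
python3 -c "
from h import *
go([.5726,-.015,.134],[180,0,1])
for a in range(7,78,7):
  s,c=np.sin(np.radians(a)),np.cos(np.radians(a)); print(a,round(24*c+27*s-24,1),round(24*s-27*c+27,1))"
```

```text
t 2.4833 at [ 0.5764 -0.0024  0.2801] [1.7999e+02 5.0000e-02 1.0300e+00]
shift mm [ -3.9  12.6 146.1] turn [0.01 0.05 0.03]
7 3.1 3.1
14 5.8 6.6
21 8.1 10.4
28 9.9 14.4
35 11.1 18.6
42 11.9 23.0
49 12.1 27.4
56 11.8 31.8
63 11.0 36.1
70 9.6 40.3
77 7.7 44.3
```

```bash
python3 -m pendant '[[-1,[-0.004,0.0125,0.04],[0,0,0]],[-1,[-0.004,0.0125,0.08],[0,0,0]],[-1,[-0.004,0.0125,0.11],[0,0,0]],[-1,[-0.004,0.0125,0.135],[0,0,0]],[-1,[-0.004,0.0125,0.146],[0,0,0]],[-1,[-0.004,0.0125,0.146],[0,0,0]],[-1,[-0.004,0.0125,0.146],[0,0,0]]]'; python3 -c "
from h import *
go([.5726,-.023,.134],[180,0,1])
p=viewer.camera_params('wrist');im=viewer.snapshot('wrist')
cv2.imwrite('pics/w2.png',im[:,:,::-1])"
```

```text
clock: 3.07
tool_pos: [0.5733, -0.015, 0.1351]
orientation: [180.0, 0.0, 1.1]
force: [0.7, 0.0, 0.8]
opening: 0.0005
gripper_force: 0.0
t 3.0667 at [ 0.5733 -0.015   0.1351] [179.97   0.     1.06]
shift mm [-0.8  8.   1.1] turn [0.03 0.   0.06]
```

View pics/w2.png

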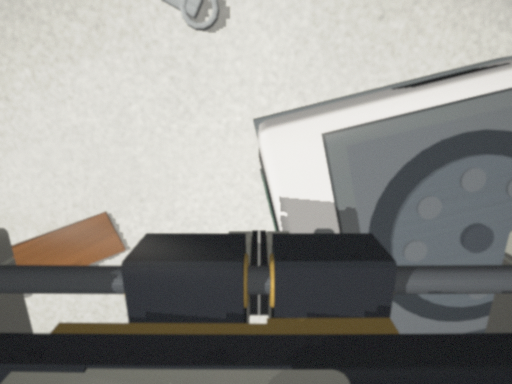

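The latch is hidden behind the closed fingers, and the deck corner is at (256,122). I'll go by contact: advance, then swing about the pivot.

```bash
python3 -m pendant '[[-1,[-0.001,0.003,0.001],[0,0,0]],[-1,[-0.001,0.006,0.001],[0,0,0]],[-1,[-0.001,0.008,0.001],[0,0,0]],[-1,[-0.001,0.008,0.001],[0,0,0]]]';python3 -m pendant '[[-1,[0.0031,0.0031,0],[0,0,7]],[-1,[0.0058,0.0066,0],[0,0,14]],[-1,[0.0081,0.0104,0],[0,0,21]],[-1,[0.0081,0.0104,0],[0,0,21]]]'
```

```text
clock: 3.45
tool_pos: [0.5723, -0.0233, 0.1344]
orientation: [-180.0, -0.1, 1.1]
force: [0.1, -0.9, 1.1]
opening: 0.0004
gripper_force: 0.0
clock: 3.78
tool_pos: [0.5808, -0.0335, 0.134]
orientation: [-180.0, -0.0, -20.2]
force: [0.1, 0.5, 0.0]
opening: 0.0006
gripper_force: 0.1
```

```bash
python3 -m pendant '[[-1,[0.0031,0.0031,0],[0,0,7]],[-1,[0.0058,0.0066,0],[0,0,14]],[-1,[0.0081,0.0104,0],[0,0,21]],[-1,[0.0099,0.0144,0],[0,0,28]],[-1,[0.0111,0.0186,0],[0,0,35]],[-1,[0.0119,0.0230,0],[0,0,42]],[-1,[0.0119,0.0230,0],[0,0,42]]]'; python3 -c "
from h import *
b=np.radians(-75.3);B=np.array([np.cos(b),np.sin(b)]);n=np.array([-B[1],B[0]])
q=np.array([.5492,-.0505])+.024*B+.027*n;print(q);go([*q,.134],[180,0,-75.3])
im=viewer.snapshot('scene');cv2.imwrite('pics/s2.png',cv2.resize(im[170:270,170:290,::-1],None,fx=5,fy=5,interpolation=cv2.INTER_CUBIC))"
```

```text
clock: 4.37
tool_pos: [0.5843, -0.0592, 0.134]
orientation: [-179.9, -0.0, -62.0]
force: [2.2, -0.3, -0.7]
opening: 0.0005
gripper_force: 0.7
[ 0.58140642 -0.06686296]
t 4.3667 at [ 0.5843 -0.0592  0.134 ] [-1.7992e+02 -4.0000e-02 -6.1980e+01]
shift mm [ 5.4  6.2 -0. ] turn [-0.09 -0.03 13.32]
```

View pics/s2.png

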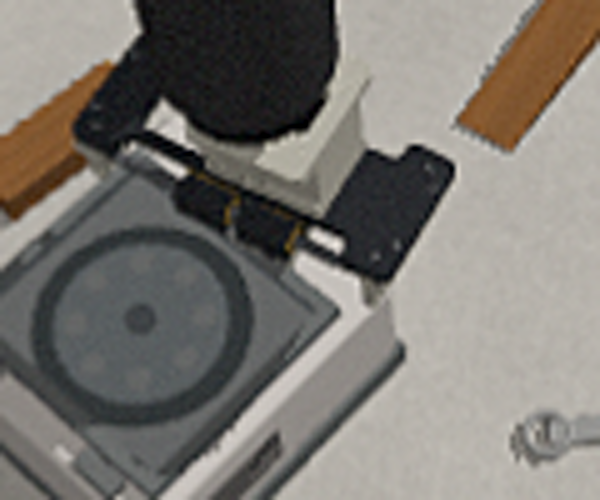

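The gripper hides the latch, but the +x force of about 2 N fits the latch's resistance. The wedge and lid look undisturbed. I'll finish the swing and look from the wrist.

```bash
python3 -m pendant '[[-1,[0.003,0.0028,0],[0,0,6.5]],[-1,[0.0054,0.0062,0],[0,0,13.3]],[-1,[0.0054,0.0062,0],[0,0,13.3]]]'; python3 -m pendant '[[-1,[0,-0.01,0],[0,0,0]],[-1,[0,-0.02,0],[0,0,0]],[-1,[0,-0.03,-0.02],[0,0,0]],[-1,[0,-0.05,-0.05],[0,0,0]],[-1,[-0.02,-0.07,-0.09],[0,0,0]],[-1,[-0.05,-0.10,-0.13],[0,0,0]],[-1,[-0.06,-0.10,-0.15],[0,0,0]],[-1,[-0.06,-0.10,-0.15],[0,0,0]]]'; python3 -c "
from h import *
import pickle
p=viewer.camera_params('wrist');im=viewer.snapshot('wrist')
pickle.dump(p,open('w2.pkl','wb'))
print(w2p(p,[[.5492,-.0505,.1465],[.571,-.134,.115],[.5579,-.0834,.1465],[.5241,.1275,.004]]).round(1))
cv2.imwrite('pics/w3.png',im[:,:,::-1])"
```

```text
clock: 4.67
tool_pos: [0.5811, -0.0668, 0.134]
orientation: [-179.9, -0.0, -75.1]
force: [1.8, -1.7, 1.1]
opening: 0.0008
gripper_force: 0.8
clock: 5.33
tool_pos: [0.6663, 0.0207, 0.2901]
orientation: [-179.5, -0.1, -74.7]
force: [0.1, -0.1, 2.3]
opening: 0.0004
gripper_force: 0.0
[[397.4 143.8]
 [395.4  51.7]
 [402.1 107.1]
 [330.5 247.3]]
```

```bash
python3 -c "
import cv2
i=cv2.imread('pics/w3.png')[0:200,262:512];cv2.imwrite('pics/w3c.png',cv2.resize(i,None,fx=3,fy=3,interpolation=cv2.INTER_CUBIC))"
```

```text
(no output)
```

View pics/w3c.png

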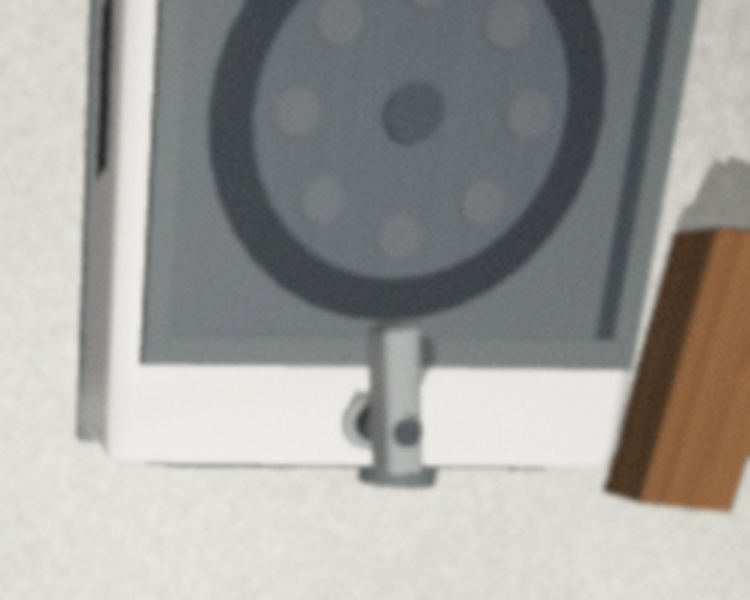

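The crop shows the tongue pointing back over the lid: bar edges (383,330)→(388,470) and (420,330)→(424,470), pivot (408,431). The lid's front corners are at (142,362) and (630,370).

```bash
python3 - <<'E'
from h import *
import pickle;p=pickle.load(open('w2.pkl','rb'))
g=lambda L,z:p2w(p,(np.array(L,float)+.5)/3-.5+[262,0],[z]*len(L))
an=lambda d:np.degrees(np.arctan2(d[1],d[0]))
a=g([(388,470),(383,330),(424,470),(420,330),(408,431)],.1465)
print('bar',an(a[1]-a[0]),an(a[3]-a[2]),'piv',a[4],'len',np.linalg.norm(a[1]-a[0]))
l=g([(142,362),(630,370)],.1255);v=l[0]-l[1];print('lid v',an(v),np.linalg.norm(v),l.round(4))
th=np.radians(an(v)-90);U=np.array([np.cos(th),np.sin(th)]);print('u',an(U),'c from piv',a[4,:2]+.086*U,'c from lid',l[:,:2].mean(0)+.067*U)
E
```

```text
bar -66.13927782579047 -65.9444771332294 piv [ 0.54909594 -0.05098233  0.1465    ] len 0.044356531354066836
lid v 14.524612000642728 0.1650072898993467 [[ 0.6346 -0.0487  0.1255]
 [ 0.4748 -0.0901  0.1255]]
u -75.47538799935727 c from piv [ 0.57066438 -0.13423376] c from lid [ 0.57151337 -0.1342543 ]
```

```bash
python3 -c "
from h import *
go([.6015,-.062,.134],[180,0,-75.4])"
```

```text
t 5.3833 at [0.6651 0.02   0.2876] [-1.7965e+02 -3.0000e-02 -7.4740e+01]
shift mm [ 62.3  83.9 153.1] turn [-0.35 -0.03  0.66]
```

```bash
python3 -m pendant '[[-1,[0.02,0.03,0],[0,0,0.7]],[-1,[0.042,0.06,0.02],[0,0,0.7]],[-1,[0.062,0.083,0.05],[0,0,0.7]],[-1,[0.062,0.083,0.09],[0,0,0.7]],[-1,[0.062,0.083,0.13],[0,0,0.7]],[-1,[0.062,0.083,0.153],[0,0,0.7]],[-1,[0.062,0.083,0.153],[0,0,0.7]],[-1,[0.062,0.083,0.153],[0,0,0.7]]]'; python3 -c "
from h import *
go([.5773,-.0682,.134],[180,0,-75.4])"
```

```text
clock: 6.05
tool_pos: [0.5972, -0.0642, 0.1291]
orientation: [179.8, 0.0, -75.7]
force: [0.6, 0.5, -0.4]
opening: 0.0005
gripper_force: 0.0
t 6.05 at [ 0.5972 -0.0642  0.1291] [179.82   0.   -75.65]
shift mm [-1.1 20.3 -4.8] turn [ 0.18  0.   -0.25]
```

```bash
python3 -m pendant '[[-1,[-0.001,0.004,-0.005],[0,0,0]],[-1,[-0.001,0.008,-0.005],[0,0,0]],[-1,[-0.001,0.012,-0.005],[0,0,0]],[-1,[-0.001,0.015,-0.005],[0,0,0]],[-1,[-0.001,0.018,-0.005],[0,0,0]],[-1,[-0.001,0.0195,-0.005],[0,0,0]],[-1,[-0.001,0.0195,-0.005],[0,0,0]]]'; python3 -m pendant '[[-1,[0,-0.01,0],[0,0,0]],[-1,[0,-0.02,0],[0,0,0]],[-1,[0,-0.03,-0.02],[0,0,0]],[-1,[0,-0.05,-0.05],[0,0,0]],[-1,[-0.02,-0.07,-0.09],[0,0,0]],[-1,[-0.05,-0.10,-0.13],[0,0,0]],[-1,[-0.06,-0.10,-0.15],[0,0,0]],[-1,[-0.06,-0.10,-0.15],[0,0,0]],[-1,[-0.06,-0.10,-0.15],[0,0,0]]]'; python3 -c "
from h import *
import pickle
p=viewer.camera_params('wrist');im=viewer.snapshot('wrist')
pickle.dump(p,open('w4.pkl','wb'))
P=np.array([.5492,-.0508,.1465]);u=np.array([.2504,-.9681,0]);n=np.array([.9681,.2504,0])
q=w2p(p,[P+.034*u+.006*n,P+.034*u-.006*n,P-.014*u-.006*n,P-.014*u+.006*n])
x0,y0=(q.mean(0)-[38,28]).astype(int);print(x0,y0)
c=cv2.resize(im[y0:y0+56,x0:x0+76,::-1],None,fx=10,fy=10,interpolation=cv2.INTER_CUBIC)
cv2.polylines(c,[np.int32((q-[x0,y0]+.5)*10)],True,(0,0,255),1)
cv2.imwrite('pics/w4.png',c)"
```

```text
clock: 6.63
tool_pos: [0.5787, -0.0681, 0.136]
orientation: [-179.9, -0.0, -75.9]
force: [1.3, -0.5, 0.1]
opening: 0.0003
gripper_force: 0.6
clock: 7.38
tool_pos: [0.6631, 0.0167, 0.2878]
orientation: [-179.8, -0.0, -75.8]
force: [-0.7, 0.0, -1.3]
opening: 0.0004
gripper_force: 0.0
355 105
```

View pics/w4.png

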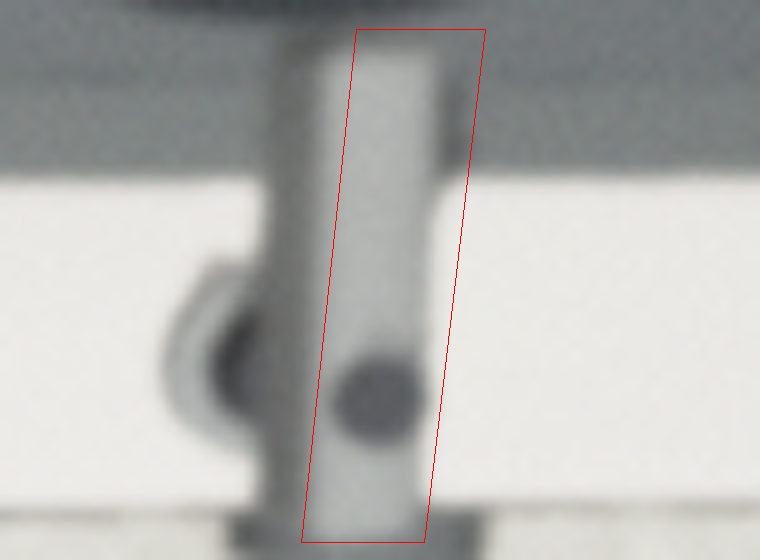

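The latch is still about 4° short of the red target outline, with its right edge at (440,55)→(422,540). I need to push about 2 mm further. I'll check the next result numerically, from the bright bar against the dark lid.

```bash
cat > bar.py <<'E'
from h import *
# bar angle: centre of the bright top face over the dark lid, relative to the pivot
p=viewer.camera_params('wrist');im=viewer.snapshot('wrist').astype(float).mean(2)
P=np.array([.5492,-.0508,.1465]);u=np.array([.2504,-.9681,0]);n=np.array([.9681,.2504,0])
s=np.linspace(-.02,.02,161)
for a in(.022,.025,.028):
    q=w2p(p,P+a*u+s[:,None]*n)
    v=cv2.remap(im.astype(np.float32),q[:,:1].astype(np.float32),q[:,1:].astype(np.float32),cv2.INTER_LINEAR).ravel()
    b=v>(v.max()*.5+np.median(v)*.5)
    print(a,'bright',s[b].min().round(4),s[b].max().round(4),'off deg',np.degrees(np.arctan2(s[b].mean(),a)).round(1),v.max().round(),np.median(v).round())
E
python3 bar.py; python3 -c "
from h import *
go([.6005,-.0625,.135],[180,0,-75.4])"
```

```text
0.022 bright -0.0015 0.0072 off deg 7.4 180.0 135.0
0.025 bright -0.0013 0.0075 off deg 7.1 181.0 129.0
0.028 bright -0.0013 0.0078 off deg 6.6 179.0 126.0
t 7.4833 at [0.661  0.0152 0.2845] [ 1.7992e+02  2.0000e-02 -7.5850e+01]
shift mm [ 60.6  77.4 149.6] turn [ 0.08  0.03 -0.45]
```

```bash
python3 -m pendant '[[-1,[0.02,0.03,0],[0,0,0]],[-1,[0.042,0.055,0.02],[0,0,0]],[-1,[0.061,0.077,0.05],[0,0,0]],[-1,[0.061,0.077,0.09],[0,0,0]],[-1,[0.061,0.077,0.13],[0,0,0]],[-1,[0.061,0.077,0.147],[0,0,0]],[-1,[0.061,0.077,0.147],[0,0,0]],[-1,[0.061,0.077,0.147],[0,0,0]]]'; python3 -c "
from h import *
go([.5767,-.0684,.135],[180,0,-75.4])"
```

```text
clock: 8.15
tool_pos: [0.6002, -0.0641, 0.1372]
orientation: [179.8, -0.0, -75.9]
force: [0.2, 0.1, 0.8]
opening: 0.0004
gripper_force: 0.0
t 8.15 at [ 0.6002 -0.0641  0.1372] [ 1.7978e+02 -1.0000e-02 -7.5910e+01]
shift mm [-1.6 23.8  2.3] turn [ 0.22 -0.01 -0.51]
```

```bash
python3 -m pendant '[[-1,[-0.001,0.005,0.002],[0,0,0]],[-1,[-0.001,0.01,0.002],[0,0,0]],[-1,[-0.001,0.015,0.002],[0,0,0]],[-1,[-0.001,0.019,0.002],[0,0,0]],[-1,[-0.001,0.022,0.002],[0,0,0]],[-1,[-0.001,0.0238,0.002],[0,0,0]],[-1,[-0.001,0.0238,0.002],[0,0,0]],[-1,[-0.001,0.0238,0.002],[0,0,0]]]'; python3 -m pendant '[[-1,[0,-0.01,0],[0,0,0]],[-1,[0,-0.02,0],[0,0,0]],[-1,[0,-0.03,-0.02],[0,0,0]],[-1,[0,-0.05,-0.05],[0,0,0]],[-1,[-0.02,-0.07,-0.09],[0,0,0]],[-1,[-0.05,-0.10,-0.13],[0,0,0]],[-1,[-0.06,-0.10,-0.15],[0,0,0]],[-1,[-0.06,-0.10,-0.15],[0,0,0]],[-1,[-0.06,-0.10,-0.15],[0,0,0]]]'; python3 bar.py; python3 -c "
from h import *
go([.6005,-.0625,.135],[180,0,-75.4])"
```

```text
clock: 8.82
tool_pos: [0.578, -0.0681, 0.1369]
orientation: [-180.0, -0.0, -75.9]
force: [0.6, -0.9, 1.2]
opening: 0.0004
gripper_force: 0.2
clock: 9.57
tool_pos: [0.6625, 0.0165, 0.2888]
orientation: [-179.8, -0.0, -75.8]
force: [0.1, 0.1, -0.0]
opening: 0.0008
gripper_force: 0.0
0.022 bright -0.002 0.0067 off deg 6.2 180.0 135.0
0.025 bright -0.002 0.0067 off deg 5.4 180.0 129.0
0.028 bright -0.002 0.0072 off deg 5.4 179.0 126.0
t 9.6167 at [0.6612 0.0156 0.2867] [-1.7996e+02  1.0000e-02 -7.5810e+01]
shift mm [ 60.9  78.1 151.6] turn [-0.04  0.01 -0.41]
```

```bash
cat > bar2.py <<'E'
from h import *
p=viewer.camera_params('wrist');im=viewer.snapshot('wrist').astype(np.float32).mean(2)
P=np.array([.5492,-.0508,.1465]);u=np.array([.2504,-.9681,0]);n=np.array([.9681,.2504,0])
s=np.arange(.003,.013,.0001);A=[];S=[]
for a in np.arange(-.011,.031,.002):
    q=w2p(p,P+a*u+s[:,None]*n).astype(np.float32)
    v=cv2.remap(im,q[:,:1],q[:,1:],cv2.INTER_LINEAR).ravel()
    k=np.argmin(np.gradient(cv2.GaussianBlur(v[:,None],(1,9),2).ravel()));A.append(a);S.append(s[k])
A,S=map(np.array,(A,S));print((S*1000).round(1))
m=np.ones(len(A),bool)
for _ in range(3):
    c=np.polyfit(A[m],S[m],1);r=S-np.polyval(c,A);m=abs(r)<.0006
print('remaining deg',np.degrees(np.arctan(c[0])).round(2),'edge at pivot mm',(c[1]*1000).round(2),m.sum())
E
python3 bar2.py
```

```text
[6.  6.2 6.4 6.6 6.8 7.1 7.2 6.6 6.9 6.9 7.1 7.3 7.5 6.8 7.1 7.3 7.4 7.7
 7.7 8.  8.3]
remaining deg 2.37 edge at pivot mm 6.72 21
```

```bash
python3 -m pendant '[[-1,[0.02,0.03,0],[0,0,0]],[-1,[0.042,0.055,0.02],[0,0,0]],[-1,[0.061,0.077,0.05],[0,0,0]],[-1,[0.061,0.077,0.09],[0,0,0]],[-1,[0.061,0.077,0.13],[0,0,0]],[-1,[0.061,0.077,0.15],[0,0,0]],[-1,[0.061,0.077,0.15],[0,0,0]],[-1,[0.061,0.09,0.15],[0,0,0]],[-1,[0.061,0.09,0.15],[0,0,0]],[-1,[0.061,0.09,0.15],[0,0,0]]]'; python3 -c "
from h import *
go([.5769,-.0684,.135],[180,0,-75.4])"
```

```text
clock: 10.5
tool_pos: [0.5881, -0.067, 0.1375]
orientation: [-180.0, -0.0, -75.9]
force: [0.1, -0.5, 0.6]
opening: 0.0003
gripper_force: 0.0
t 10.5 at [ 0.5881 -0.067   0.1375] [-1.7995e+02 -2.0000e-02 -7.5890e+01]
shift mm [-1.4 11.2  2.5] turn [-0.05 -0.02 -0.49]
```

```bash
python3 -m pendant '[[-1,[-0.001,0.005,0.002],[0,0,0]],[-1,[-0.001,0.009,0.002],[0,0,0]],[-1,[-0.001,0.011,0.002],[0,0,0]],[-1,[-0.001,0.012,0.002],[0,0,0]],[-1,[-0.001,0.012,0.002],[0,0,0]],[-1,[-0.001,0.012,0.002],[0,0,0]]]'; python3 -m pendant '[[-1,[0,-0.01,0],[0,0,0]],[-1,[0,-0.02,0],[0,0,0]],[-1,[0,-0.03,-0.02],[0,0,0]],[-1,[0,-0.05,-0.05],[0,0,0]],[-1,[-0.02,-0.07,-0.09],[0,0,0]],[-1,[-0.05,-0.10,-0.13],[0,0,0]],[-1,[-0.06,-0.10,-0.15],[0,0,0]],[-1,[-0.06,-0.10,-0.15],[0,0,0]],[-1,[-0.06,-0.10,-0.15],[0,0,0]]]'; python3 bar2.py
```

```text
clock: 11.0
tool_pos: [0.5762, -0.0686, 0.135]
orientation: [-180.0, -0.0, -75.9]
force: [0.7, 0.6, 0.1]
opening: 0.0003
gripper_force: 0.6
clock: 11.75
tool_pos: [0.6603, 0.016, 0.2868]
orientation: [-179.8, -0.0, -75.8]
force: [0.3, 0.1, -0.9]
opening: 0.0003
gripper_force: 0.0
[6.7 7.1 6.3 6.6 6.8 7.  7.2 6.5 6.5 6.1 6.1 6.3 6.5 5.9 6.1 6.3 6.5 5.8
 6.  6.2 6. ]
remaining deg -1.18 edge at pivot mm 6.56 20
```

The latch is locked at about 1.57–1.60 rad. Next I go to the wedge heel.

```bash
python3 -c "
from h import *
go([.4602,.2965,.15],[180,0,-69.3])"
```

```text
t 11.8 at [0.659  0.0151 0.2847] [-1.7996e+02  2.0000e-02 -7.5800e+01]
shift mm [-321.5  123.9  134.8] turn [-0.04  0.02 -6.5 ]
```

```bash
python3 -m pendant '[[1,[-0.04,0.015,0],[0,0,-3]],[1,[-0.08,0.03,0],[0,0,-6.5]],[1,[-0.12,0.046,0.02],[0,0,-6.5]],[1,[-0.155,0.06,0.04],[0,0,-6.5]],[1,[-0.19,0.074,0.06],[0,0,-6.5]],[1,[-0.225,0.087,0.08],[0,0,-6.5]],[1,[-0.26,0.1,0.1],[0,0,-6.5]],[1,[-0.295,0.113,0.12],[0,0,-6.5]],[1,[-0.3215,0.124,0.135],[0,0,-6.5]],[1,[-0.3215,0.124,0.135],[0,0,-6.5]]]';python3 -m pendant '[[1,[0,0,0],[0,0,0]],[1,[0,0,0],[0,0,0]]]'; python3 - <<'E'
from h import *
p=viewer.camera_params('wrist');im=viewer.snapshot('wrist');hsv=cv2.cvtColor(im,cv2.COLOR_RGB2HSV)
m=cv2.inRange(hsv,(5,90,50),(18,255,255))
n,lab,st,ce=cv2.connectedComponentsWithStats(m)
exp=w2p(p,[[.4531,.3152,.034],[.5241,.1275,.004]]);print('expected heel, tip px',exp.round(1))
for i in range(1,n):
    if st[i,4]>300: print(st[i],cv2.boxPoints(cv2.minAreaRect(np.argwhere(lab==i)[:,::-1].astype(np.float32))).round(1).tolist())
cv2.imwrite('pics/w5.png',im[:,:,::-1])
go([.4602,.2965,.006],[180,0,-69.3])
E
```

```text
clock: 12.63
tool_pos: [0.455, 0.2967, 0.1448]
orientation: [179.6, -0.1, -69.3]
force: [-0.5, -1.5, 0.5]
opening: 0.0615
gripper_force: 0.0
clock: 12.8
tool_pos: [0.4594, 0.295, 0.1489]
orientation: [179.9, -0.1, -69.3]
force: [0.4, -0.0, 1.0]
opening: 0.0748
gripper_force: 0.0
expected heel, tip px [[257.6 211.5]
 [257.  -24.9]]
[  233     0    50   213 10197] [[233.0, 0.0], [282.0, 0.0], [282.0, 212.0], [233.0, 212.0]]
t 12.85 at [0.4599 0.2948 0.1494] [ 1.7997e+02 -3.0000e-02 -6.9400e+01]
shift mm [ -1.6  -0.9 143.4] turn [ 0.03 -0.03 -0.1 ]
```

```bash
python3 -m pendant '[[1,[-0.0015,0,0.04],[0,0,0]],[1,[-0.0015,0,0.08],[0,0,0]],[1,[-0.0015,0,0.11],[0,0,0]],[1,[-0.0015,0,0.13],[0,0,0]],[1,[-0.0015,0,0.142],[0,0,0]],[1,[-0.0015,0,0.142],[0,0,0]],[1,[-0.0015,0,0.142],[0,0,0]]]'; python3 -m pendant '[[-1,[0,0,0],[0,0,0]],[-1,[0,0,0],[0,0,0]],[-1,[0,0,0],[0,0,0]],[-1,[0,0,0],[0,0,0]],[-1,[0,0,0],[0,0,0]],[-1,[0,0,0],[0,0,0]],[-1,[0,0,0],[0,0,0]],[-1,[0,0,0],[0,0,0]],[-1,[0,0,0],[0,0,0]]]'; python3 - <<'E'
from h import *
u=np.array([.2504,-.9681]);F=np.array([.5447,-.0326])
# tip stands 40 mm before the front edge; tip is 180 mm ahead of TCP
for d in (.04,): go([*(F-(d+.18)*u),.006],[180,0,-75.5])
E
```

```text
clock: 13.43
tool_pos: [0.4598, 0.2959, 0.0076]
orientation: [180.0, -0.0, -69.5]
force: [-0.1, 0.1, 0.6]
opening: 0.0877
gripper_force: 0.0
clock: 14.18
tool_pos: [0.459, 0.297, 0.0077]
orientation: [-180.0, 0.0, -69.4]
force: [-0.5, -0.6, 2.2]
opening: 0.044
gripper_force: 30.0
t 14.1833 at [0.459  0.297  0.0077] [-1.7999e+02  1.0000e-02 -6.9370e+01]
shift mm [120.   12.4   1.7] turn [-0.01  0.01  6.13]
```

```bash
python3 -m pendant '[[-1,[0.01,0.001,0],[0,0,0.6]],[-1,[0.025,0.0025,0],[0,0,1.5]],[-1,[0.04,0.004,0],[0,0,2.4]],[-1,[0.055,0.0055,0],[0,0,3.3]],[-1,[0.07,0.007,0],[0,0,4.2]],[-1,[0.085,0.0085,0],[0,0,5.1]],[-1,[0.1,0.01,0],[0,0,6]],[-1,[0.11,0.0115,0],[0,0,6.1]],[-1,[0.12,0.0125,0],[0,0,6.1]],[-1,[0.12,0.0125,0],[0,0,6.1]]]';python3 -m pendant '[[-1,[0,0,0],[0,0,0]],[-1,[0,0,0],[0,0,0]]]'; python3 - <<'E'
from h import *
u=np.array([.2504,-.9681]);F=np.array([.5447,-.0326])
go([*(F-.18*u+.045*u),.0077],[180,0,-75.5])
p=viewer.camera_params('wrist');im=viewer.snapshot('wrist');cv2.imwrite('pics/w6.png',im[:,:,::-1])
o=sensors.get_obs();yaw=np.radians(o['orientation'][2]);t=o['tool_pos']+.181*np.array([np.cos(yaw),np.sin(yaw),0])
n=np.array([.9681,.2504]);print('tip rel F: along',(t[:2]-F)@u,'lat',(t[:2]-F)@n)
h=cv2.inRange(cv2.cvtColor(im,cv2.COLOR_RGB2HSV),(5,90,50),(18,255,255));k,lab,st,_=cv2.connectedComponentsWithStats(h)
print(st[st[:,4]>200]); print(w2p(p,[[*F,.012],[*(F+.07*n),.012],[*(F-.07*n),.012],[*t[:2],.004],[.5492,-.0508,.1465]]).round(1))
E
```

```text
clock: 15.02
tool_pos: [0.4896, 0.1778, 0.0076]
orientation: [180.0, -0.0, -75.6]
force: [0.3, -1.6, 3.2]
opening: 0.0441
gripper_force: 30.0
clock: 15.18
tool_pos: [0.4894, 0.1798, 0.0076]
orientation: [180.0, -0.0, -75.5]
force: [-0.5, -2.6, 4.2]
opening: 0.0439
gripper_force: 30.0
t 15.1833 at [0.4894 0.1798 0.0076] [ 1.7997e+02 -3.0000e-02 -7.5490e+01]
shift mm [84.5 -0.3 -0.1] turn [ 0.03 -0.03  0.01]
tip rel F: along -0.03873317134998086 lat -0.00022291796524797833
[[     0      0    512    384 170780]
 [   208      0    100    267  24697]
 [   215    294     88     12   1051]]
[[ 258.7 -309.4]
 [  65.7 -305.7]
 [ 451.5 -305.5]
 [ 259.3 -161.7]
 [ 256.8  939.8]]
```

```bash
python3 -m pendant '[[-1,[0.008,0,0],[0,0,0]],[-1,[0.018,0,0],[0,0,0]],[-1,[0.028,0,0],[0,0,0]],[-1,[0.038,0,0],[0,0,0]],[-1,[0.048,0,0],[0,0,0]],[-1,[0.058,0,0],[0,0,0]],[-1,[0.068,0,0],[0,0,0]],[-1,[0.077,0,0],[0,0,0]],[-1,[0.082,0,0],[0,0,0]],[-1,[0.082,0,0],[0,0,0]]]'
for i in 1; do python3 -m pendant '[[-1,[0.001,0,0],[0,0,0]],[-1,[0.003,0,0],[0,0,0]],[-1,[0.003,0,0],[0,0,0]]]'; python3 -m pendant '[[-1,[0.001,0,0],[0,0,0]],[-1,[0.003,0,0],[0,0,0]],[-1,[0.003,0,0],[0,0,0]]]'; done; python3 -c "
from h import *
u=np.array([.2504,-.9681]);F=np.array([.5447,-.0326]);t=sensors.get_obs()['tool_pos'][:2];print('tip along',(t-F)@u+.181,'lat',(t-F)@[.9681,.2504])"
```

```text
clock: 16.07
tool_pos: [0.5103, 0.0994, 0.0076]
orientation: [180.0, -0.0, -75.5]
force: [2.0, -1.7, 4.0]
opening: 0.0439
gripper_force: 30.0
clock: 16.32
tool_pos: [0.5109, 0.0979, 0.0076]
orientation: [-180.0, -0.0, -75.5]
force: [0.5, -0.2, 3.7]
opening: 0.0443
gripper_force: 30.0
clock: 16.57
tool_pos: [0.5117, 0.0951, 0.0076]
orientation: [-180.0, 0.0, -75.5]
force: [0.2, 0.9, 4.2]
opening: 0.0439
gripper_force: 30.0
tip along 0.04906857753570837 lat 3.694452354558938e-05
```

```bash
python3 -c "
from h import *
for n in('scene','top'): cv2.imwrite(f'pics/{n}_b.png',viewer.snapshot(n)[:,:,::-1])"
python3 -m pendant '[[-1,[0.001,0,0],[0,0,0]],[-1,[0.002,0,0],[0,0,0]],[-1,[0.002,0,0],[0,0,0]]]';python3 -m pendant '[[-1,[0.001,0,0],[0,0,0]],[-1,[0.002,0,0],[0,0,0]],[-1,[0.002,0,0],[0,0,0]]]';python3 -m pendant '[[-1,[0.001,0,0],[0,0,0]],[-1,[0.002,0,0],[0,0,0]],[-1,[0.002,0,0],[0,0,0]]]';python3 -m pendant '[[-1,[0.001,0,0],[0,0,0]],[-1,[0.002,0,0],[0,0,0]],[-1,[0.002,0,0],[0,0,0]]]'; python3 -c "
from h import *
u=np.array([.2504,-.9681]);F=np.array([.5447,-.0326]);t=sensors.get_obs()['tool_pos'][:2];print('tip along',(t-F)@u+.181,'lat',(t-F)@[.9681,.2504])"
```

```text
clock: 16.92
tool_pos: [0.5122, 0.0931, 0.0076]
orientation: [-180.0, 0.0, -75.5]
force: [-0.9, 2.7, 4.4]
opening: 0.0443
gripper_force: 30.0
clock: 17.17
tool_pos: [0.5127, 0.0911, 0.0076]
orientation: [-180.0, 0.0, -75.5]
force: [-0.1, 1.8, 4.0]
opening: 0.0443
gripper_force: 30.0
clock: 17.42
tool_pos: [0.5132, 0.0893, 0.0077]
orientation: [-180.0, 0.0, -75.5]
force: [-0.9, 2.4, 5.4]
opening: 0.0444
gripper_force: 30.0
clock: 17.67
tool_pos: [0.5138, 0.0881, 0.0077]
orientation: [-179.9, 0.1, -75.5]
force: [-2.2, 7.7, 5.8]
opening: 0.0442
gripper_force: 30.0
tip along 0.05643220626480755 lat 0.00031217441775807913
```

```bash
python3 -m pendant '[[-1,[0.002,0,0],[0,0,0]],[-1,[0.004,0,0],[0,0,0]],[-1,[0.006,0,0],[0,0,0]],[-1,[0.008,0,0],[0,0,0]],[-1,[0.01,0,0],[0,0,0]],[-1,[0.012,0,0],[0,0,0]],[-1,[0.012,0,0],[0,0,0]]]';python3 -m pendant '[[-1,[0.002,0,0],[0,0,0]],[-1,[0.004,0,0],[0,0,0]],[-1,[0.005,0,0],[0,0,0]],[-1,[0.005,0,0],[0,0,0]]]'; python3 - <<'E'
from h import *
u=np.array([.2504,-.9681]);F=np.array([.5447,-.0326]);t=sensors.get_obs()['tool_pos'][:2];print('tip along',(t-F)@u+.181,'lat',(t-F)@[.9681,.2504])
# image motion of the centrifuge's top: expected for tilt vs measured by phase correlation
n=np.array([.9681,.2504]);U=np.r_[u,0];c=np.array([.571,-.1342,0])
for name,(x0,y0,x1,y1) in {'scene':(175,205,238,265),'top':(300,165,342,205)}.items():
    a=cv2.cvtColor(cv2.imread(f'pics/{name}_b.png'),cv2.COLOR_BGR2GRAY)[y0:y1,x0:x1].astype(np.float32)
    im=viewer.snapshot(name);b=cv2.cvtColor(im,cv2.COLOR_RGB2GRAY)[y0:y1,x0:x1].astype(np.float32)
    W=np.eye(2,3,dtype=np.float32);cc,W=cv2.findTransformECC(a,b,W,cv2.MOTION_AFFINE)
    p=viewer.camera_params(name);print(name,round(cc,3))
    pts=[c-.06*U+[0,0,.1255],c+.04*U+[0,0,.1255]]
    def tilt(X,lift,sl=0):
        th=lift/.172;pv=c+.09*U;d=X-pv;x=d@U;z=d[2]
        return pv+U*(x*np.cos(th)+z*np.sin(th)+sl)+np.array([0,0,-x*np.sin(th)+z*np.cos(th)])
    for X in pts:
        q=w2p(p,X)[0]; m=W@np.r_[q-[x0,y0],1]+[x0,y0]-q
        print('meas',m.round(2),'exp 3mm',(w2p(p,tilt(X,.003))[0]-q).round(2),'slide 3mm',(w2p(p,tilt(X,0,.003))[0]-q).round(2))
E
```

```text
clock: 18.25
tool_pos: [0.5171, 0.0768, 0.0077]
orientation: [-179.9, 0.1, -75.5]
force: [-1.8, 8.5, 5.5]
opening: 0.0443
gripper_force: 30.0
clock: 18.58
tool_pos: [0.5184, 0.0721, 0.0077]
orientation: [-179.9, 0.1, -75.5]
force: [-2.0, 10.1, 5.4]
opening: 0.0444
gripper_force: 30.0
tip along 0.0730556647521284 lat 0.0007207087955882595
scene 0.975
meas [-0.4   0.11] exp 3mm [-0.63  0.07] slide 3mm [-0.73  0.68]
meas [-0.42  0.25] exp 3mm [-0.62  0.4 ] slide 3mm [-0.78  0.73]
top 0.945
meas [ 0.39 -0.15] exp 3mm [ 0.6 -0.2] slide 3mm [ 0.73 -0.19]
meas [ 0.35 -0.12] exp 3mm [ 0.56 -0.16] slide 3mm [ 0.72 -0.19]
```

```bash
python3 -m pendant '[[-1,[0.002,0,0],[0,0,0]],[-1,[0.004,0,0],[0,0,0]],[-1,[0.006,0,0],[0,0,0]],[-1,[0.006,0,0],[0,0,0]],[-1,[0.006,0,0],[0,0,0]]]'; python3 - <<'E'
from h import *
u=np.array([.2504,-.9681]);F=np.array([.5447,-.0326]);t=sensors.get_obs()['tool_pos'][:2];print('tip along',(t-F)@u+.181,'lat',(t-F)@[.9681,.2504])
n=np.array([.9681,.2504]);U=np.r_[u,0];c=np.array([.571,-.1342,0]);V={}
for name,(x0,y0,x1,y1) in {'scene':(175,205,238,265),'top':(300,165,342,205)}.items():
    a=cv2.cvtColor(cv2.imread(f'pics/{name}_b.png'),cv2.COLOR_BGR2GRAY)[y0:y1,x0:x1].astype(np.float32)
    M=[]
    for k in range(4):
        im=viewer.snapshot(name);b=cv2.cvtColor(im,cv2.COLOR_RGB2GRAY)[y0:y1,x0:x1].astype(np.float32)
        cc,W=cv2.findTransformECC(a,b,np.eye(2,3,dtype=np.float32),cv2.MOTION_AFFINE)
        p=viewer.camera_params(name)
        M.append([W@np.r_[w2p(p,X)[0]-[x0,y0],1]+[x0,y0]-w2p(p,X)[0] for X in (c-.06*U+[0,0,.1255],c+.04*U+[0,0,.1255])])
    print(name,np.mean(M,0).round(2).tolist()); V[name]=im
s=cv2.resize(V['scene'][150:290,150:300,::-1],None,fx=4,fy=4,interpolation=cv2.INTER_CUBIC);cv2.imwrite('pics/fin.png',s)
E
```

```text
clock: 19.1
tool_pos: [0.5199, 0.0662, 0.0077]
orientation: [-179.9, 0.1, -75.5]
force: [-1.2, 10.3, 4.5]
opening: 0.0445
gripper_force: 30.0
tip along 0.079150799494641 lat 0.0007121917254258603
scene [[-0.55, 0.12], [-0.54, 0.33]]
top [[0.54, -0.16], [0.46, -0.23]]
```

View pics/fin.png

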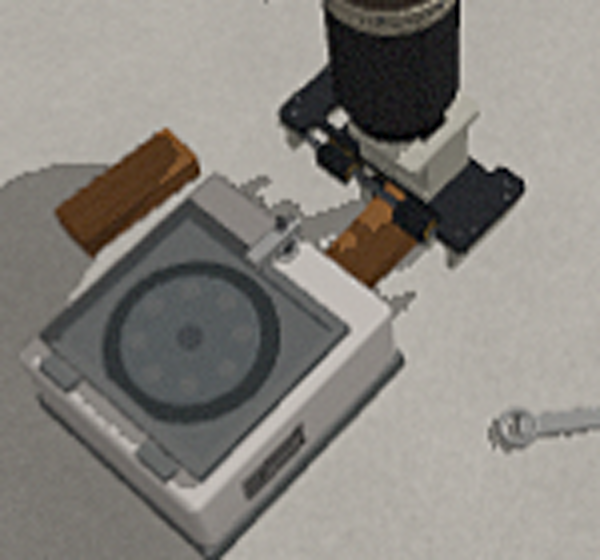

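The picture shows the latch tongue (272,240) pointing back over the lid, and the gripped wedge at (375,240) under the middle of the front edge. The block and spanner are in place. Image motion gives a lift of about 2.6 mm and the insertion depth gives about 3.2 mm, with no slide seen. I'm handing in.

```bash
python3 -c "
from plant import workorder
print(workorder.close_job())"
```

```text
the job is handed in; nothing more can be done
None
```

The job is handed in: the latch measured 1.57–1.60 rad (locked, tongue straight back), and the wedge is still gripped under the middle of the front edge, with the front feet lifted about 3 mm (2.6 mm by image, 3.2 mm by insertion depth) and no sliding of the centrifuge seen.

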